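# Release one bolt from a jaw dropper into the kit tray

### The job

This kit still lacks its bolt with the washer. Stand the kit tray flat on the table squarely under the lip of the bolt dropper's chute, its back wall close to the dropper's base; then reach down the shaft that holds the washer bolt with the fingers shut and open them between the two jaw tabs at the bottom, so that the jaws part and the bolt slides down into the tray. Come out again so that the jaws spring shut, leave the plain bolt hanging in the other shaft, and leave the other things on the table where they are.

Things in the scene. Friction and masses are not known exactly. Their poses are not given: they have to be found in the camera images.
- dropper: Two-lane bolt dropper fixed to the table: grey side plates, aluminium head, 150 mm wide, 262 tall. Origin: middle of its foot at table height; x to its back, y to its left, z up. Two shafts stand 31 mm left (+y) and right (-y) of the origin, with spring jaws at the bottom that each hold a bolt by its head. Base plate's front edge at x = -50; spring barrels on front and back reach x = +-66 at z = 207 to 223.
- mouth_left (a point): Centre of the left shaft's mouth, on the head's top 262 mm above the table; axes as the dropper's. The shaft is 90 (x) by 48 (y) mm. In it, from 240 mm above the table down to 195, stand the two jaw tabs, one in front, one behind, only 40 mm apart; their tops lean outwards a little as a lead-in. The held bolt's head fills the middle up to 206 mm.
- mouth_right (a point): Centre of the right shaft's mouth; everything as for the left one. A bolt that is let go falls on a smooth 45 degree chute below and slides out at the dropper's front.
- chute_lip (a point): Middle of the front lip of the chute, 110 mm wide, 82 mm in front of the dropper's origin; the lip's underside is 43 mm above the table.
- washer_bolt_mid (a point): Middle of the 47 mm long bolt that carries a washer under its head (washer 28 mm across, shank 10, head 19 x 17 x 10), hanging head up in one of the two shafts. Its z axis points from head end to thread end.
- plain_bolt_mid (a point): Middle of the 47 mm long bolt without washer (shank 10 mm, head 19 x 17 x 10), hanging head up in the other shaft; z as above.
- tray_floor (a point): Kit tray, grey plastic, open, 120 (x) by 130 (y) by 40 mm tall, walls and floor 3 mm, 0.12 kg, loose. The point is the middle of its inner floor, 3 mm above the table; x runs from its front (the side with the grip) to its back, y to its left.
- tray_grip (a point): Grip of the tray: an upright block on its front wall, 46 mm long (y), 10 mm thick (x), its top 50 mm above the table. The point is on its middle, 10 mm below the top and 62 mm in front of the tray's middle; axes as the tray's.
- jaw_left_front (a joint): Travel of the front jaw of the left shaft: 0 shut, 0.015 m fully open towards the front. It moves when its upright tab (44 mm wide in y, 45 tall) is pushed outwards from the middle of the shaft; its own spring shuts it again (2 N shut, 6.5 N open). With both jaws of a shaft over 0.010 the washer passes between them.
- jaw_left_back (a joint): Travel of the back jaw of the left shaft: 0 shut, 0.015 m fully open towards the back. It moves when its upright tab (44 mm wide in y, 45 tall) is pushed outwards from the middle of the shaft; its own spring shuts it again (2 N shut, 6.5 N open). With both jaws of a shaft over 0.010 the washer passes between them.
- jaw_right_front (a joint): Travel of the front jaw of the right shaft: 0 shut, 0.015 m fully open towards the front. It moves when its upright tab (44 mm wide in y, 45 tall) is pushed outwards from the middle of the shaft; its own spring shuts it again (2 N shut, 6.5 N open). With both jaws of a shaft over 0.010 the washer passes between them.
- jaw_right_back (a joint): Travel of the back jaw of the right shaft: 0 shut, 0.015 m fully open towards the back. It moves when its upright tab (44 mm wide in y, 45 tall) is pushed outwards from the middle of the shaft; its own spring shuts it again (2 N shut, 6.5 N open). With both jaws of a shaft over 0.010 the washer passes between them.
- tally: Bystander: hand tally counter, white, 55 x 73 x 29 mm. Origin: middle of its underside.
- glass: Bystander: drinking glass, 77 mm wide, 89 tall. Origin: middle of its underside.
- bottle: Bystander: tall plastic bottle, 77 mm wide, 288 tall. Origin: middle of its underside.
- gauge: Bystander: grey bolt length gauge, 28 x 50 x 22 mm. Origin: middle of its underside.
- cutter: Bystander: yellow box cutter, 21 x 154 x 17 mm. Origin: middle of its underside.
- stand_a: Bystander: bolt with washer standing on its head, 28 x 28 x 47 mm. Origin: middle of its underside.
- stand_b: Bystander: plain bolt standing on its head, 19 x 17 x 47 mm. Origin: middle of its underside.
- loose_a: Bystander: bolt lying on its side, 48 mm long. Origin: middle of its underside.
- loose_b: Bystander: bolt lying on its side, 48 mm long. Origin: middle of its underside.
Not all that is in view belongs to the job. Of the things that look like the part that bears tray_floor, the larger one is meant.

How it is judged (in metres and radians):
On the way, in this order (a step that is already met when the one before it is completed fails the run):
1. the kit tray stands flat on the table under the chute lip (x of chute_lip in the frame of tray_floor between 0 and 0.052 m and y of chute_lip in the frame of tray_floor between -0.03 and 0.03 m and height (world z) of tray_floor below 0.008 m and angle between tray_floor's own z axis and vertical below 0.08 rad), for 0.3 s.
2. both jaws of the shaft that holds the washer bolt are spread while the bolt is in it (((value of joint each of jaw_left_front, jaw_left_back above 0.004 m and horizontal distance between washer_bolt_mid and mouth_left below 0.015 m and height (world z) of washer_bolt_mid above 0.12 m) or (value of joint each of jaw_right_front, jaw_right_back above 0.004 m and horizontal distance between washer_bolt_mid and mouth_right below 0.015 m and height (world z) of washer_bolt_mid above 0.12 m))).
At the end, for the whole second after the job is handed in: The washer bolt lies at rest inside the kit tray; the tray stands flat on the table with the chute lip over its inside (0 to 52 mm behind its middle, within 30 mm sideways); all jaws are shut to within 3 mm; the plain bolt hangs within 12 mm of where it was (all of step 1 and x of washer_bolt_mid in the frame of tray_floor between -0.057 and 0.057 m and y of washer_bolt_mid in the frame of tray_floor between -0.062 and 0.062 m and z of washer_bolt_mid in the frame of tray_floor between -0.003 and 0.035 m and linear speed of washer_bolt below 0.02 m/s and value of joint each of jaw_left_front, jaw_left_back, jaw_right_front, jaw_right_back below 0.003 m and distance of plain_bolt_mid from where it was at the start of the episode below 0.012 m); the robot touches nothing.
It fails at once if the plain bolt is let down or pulled out of its shaft (moved more than 15 mm) (distance of plain_bolt_mid from where it was at the start of the episode above 0.015 m).
It fails at once if a bystander is pushed more than 30 mm or knocked over (distance of any of tally, glass, bottle, gauge, cutter, stand_a, stand_b, loose_a, loose_b from where it was at the start of the episode above 0.03 m or angle between any of glass, bottle, stand_a, stand_b's own z axis and vertical above 0.5 rad).
It also fails if it takes over 61 s, if anything falls off the work surface, if the arm or the gripper's body presses on something with over 40 N, if the wrist force passes 120 N, or if a joint passes its speed limit or range.

### The arm

A 6-joint arm with a two-finger parallel gripper is mounted at the origin on a cart in front of the work surface, level with it; the furniture and walls round the work are solid. World frame = base frame: x ahead of the robot, y to its left, z up, the work surface at z = 0. Lengths are in m, angles in degrees, forces in N, time in s.
With the tool pointing down it reaches from about 0.375 to 0.75 m from the base axis. Payload 9 kg.
Tool frame: the origin (TCP) lies where the fingers leave the gripper's body, on its centre line; the fingertips stand 73 mm ahead of it and the grasp point (between the pads) lies 54 mm ahead of it (robot.tip_reach is the distance from the TCP to the fingertips, in m); z points along the fingers, y is the line along which they close (so a half turn about z gives the same grasp; the last joint's range is limited). The gripper opens to 85 mm and grips with 20 to 120 N. Pads are 22 mm wide; open, the fingers measure 114 mm over their backs; the gripper's body (76 mm by 85 mm) begins 54 mm behind the grasp point. The pads swing forward as they close: fully open they stand 13 mm farther back than shut.
Start: joints at [59.089, 5.964, 5.575, 89.605, 0, 77.527], TCP at [0.19, 0.569, 0.304] pointing down, gripper open.
Joint ranges: [-171.21, 171.21], [-48.23, 106.86], [-62.78, 66.21], [-105.2, 120.99], [-86.42, 89.51], [-180, 180]. Speed limits (degrees/s): [127.2, 127.2, 147.25, 180, 180, 180].

### API

Orientations are given as [roll, pitch, yaw] about the fixed x, y, z axes, in that order (R = Rz(yaw) Ry(pitch) Rx(roll)).
In Python, from plant import robot gives the robot as it stands. Calls block until the motion is done:
- robot.move_pose(position, orientation): joint-space move of the TCP to a pose.
- robot.line_to(position, vel=0.15, rotation=None, guard=None): straight line of the TCP; rotation=None keeps the orientation; vel is the mean speed in m/s. With guard (N) it stops when the force on the tool has changed by that much, and returns True; else False.
- robot.goto_joints(angles): joint-space move.
- robot.set_gripper(opening): finger opening in m; the grip force is fixed at half the most; returns when the fingers have stopped.
- robot.pause(seconds).
- robot.ik(position, orientation): joint angles nearest the present ones, or None.
- robot.observe(): the state.
- robot.grab_frame(name): name is "scene" or "top" or "wrist"; returns the picture (480x640x3 uint8, blue, green, red); there is no depth.
- robot.get_calibration(name): a dict with "vertical_fov" (degrees; the focal length in pixels is half the picture's height over the tangent of half this angle, whatever the lens; pixels are square), "cx", "cy" (the principal point, pixels), "rvec" (rotation vector, rad) and "tvec" (3), from world to camera coordinates, as OpenCV has them. Camera axes: x right, y down, z forward; pixel columns grow to the right and rows downward; lengths in m; the calibration is good to about 2 mm. The wrist camera is an equidistant fisheye: a pixel r from the principal point sees the ray r / f radians off the axis. A picture is of the moment at which its call begins: read the wrist's pose just before it. get_calibration takes no time and is no camera call; for the wrist camera it gives the pose at the moment of the call.
A pose or a line that the arm cannot do raises robot.IKError and nothing moves.
- robot.job_done(): hands the job in; it is judged then, once.
The state is a dict: "time": time; "q": joint angles; "qvel": joint speeds; "joint_torque": joint torques, N m; "tool_pos": TCP position; "tcp_rot": TCP orientation; "ft_force": force on the tool from outside, world axes, zero at the start; "torque": the same for the moment, N m; "gripper_width": finger opening in m; "gripper_force": force on a finger pad.
Only numpy, scipy, OpenCV 4.12 (cv2) and the standard library are available. Lean on these libraries where they do the work, as an engineer would, in place of code of your own. Each camera call takes 0.05 s, during which the arm holds its last target. There are 200 camera calls.

## Working session

There is one attempt and no reset: what is moved stays moved. The work goes in short steps, each a Python script; the robot and the scene stay as the last script left them, time stands still between calls to the robot, and variables do not carry over. Pictures are saved under pics/ and viewed, at most 10 in all, crops included, and the job is handed in when it is done.

```bash
mkdir -p pics; ls
python3 - <<'E'
from plant import robot
import cv2,json
for n in("scene","top"):
    cv2.imwrite(f"pics/{n}.png",robot.grab_frame(n)); print(n,robot.get_calibration(n))
print(robot.observe())
E
```

```text
pics
scene {'vertical_fov': 51.802256645022744, 'cx': 320.85048191543746, 'cy': 239.3977979508262, 'rvec': array([ 1.08664318, -2.09658874,  1.20609803]), 'tvec': array([0.27105604, 0.37085211, 1.43730968])}
top {'vertical_fov': 51.20303311605694, 'cx': 318.7540665126562, 'cy': 234.02676801023452, 'rvec': array([ 2.20364839, -2.19037363,  0.05187248]), 'tvec': array([-0.05747531,  0.55871418,  1.67232071])}
{'time': 0.1, 'q': array([5.90899020e+01, 5.99514912e+00, 5.53088447e+00, 8.96054027e+01,
       1.24362969e-03, 7.75265285e+01]), 'qvel': array([ 0.04071758, -0.08631278,  0.08455884, -0.02846919,  0.07888018,
        0.05349062]), 'joint_torque': array([ 5.97326682e-03, -5.58206570e+01,  5.04720318e+01,  1.29948033e-02,
       -4.25132694e-04, -6.62817615e-05]), 'tool_pos': array([0.18962512, 0.56901457, 0.30319447]), 'tcp_rot': array([-1.79932246e+02, -1.62615480e-02,  1.61563363e+02]), 'ft_force': array([ 0.1097634 , -0.35714613,  0.13993671]), 'torque': array([-0.01091836, -0.02081524, -0.02881088]), 'gripper_force': 0.0, 'gripper_width': 0.08543034927289254}
```

View pics/scene.png

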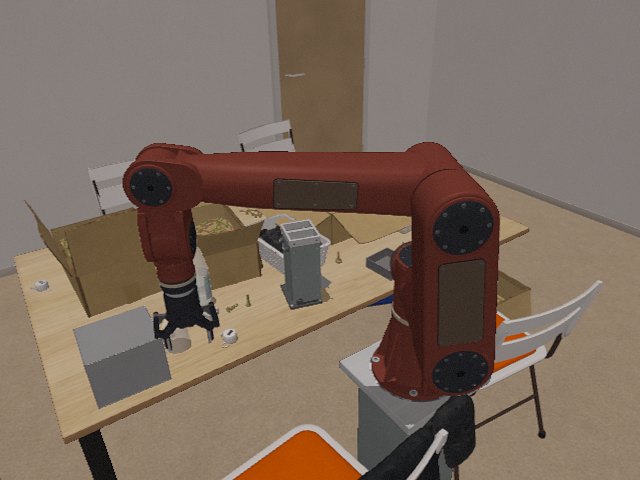

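View pics/top.png

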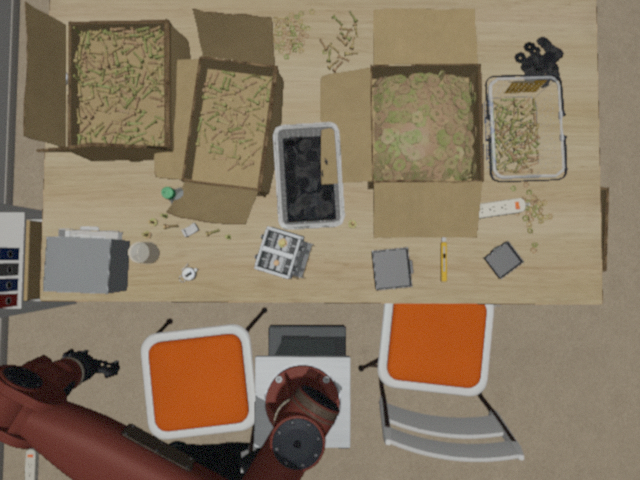

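The top view shows the dropper at about (283,252). Two tray candidates are in view: a larger one at (391,268) and a smaller one at (503,260). I'll confirm which is meant in enlarged crops.

Run:
```python
import cv2,numpy as np
t=cv2.imread("pics/top.png")
a=cv2.resize(t[215:305,240:330],(400,400),interpolation=cv2.INTER_CUBIC)
b=cv2.resize(t[230:305,365:530],(800,364)[:2],interpolation=cv2.INTER_CUBIC)
s=cv2.imread("pics/scene.png"); c=cv2.resize(s[210:310,270:370],(400,400),interpolation=cv2.INTER_CUBIC)
o=np.zeros((600,800,3),np.uint8); 
o[:400,:400]=a;o[:400,400:]=c;o[400:600]=cv2.resize(t[238:298,365:605][:, :240],(800,200),interpolation=cv2.INTER_CUBIC)
cv2.imwrite("pics/crop1.png",o)
```

```text
(no output)
```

View pics/crop1.png

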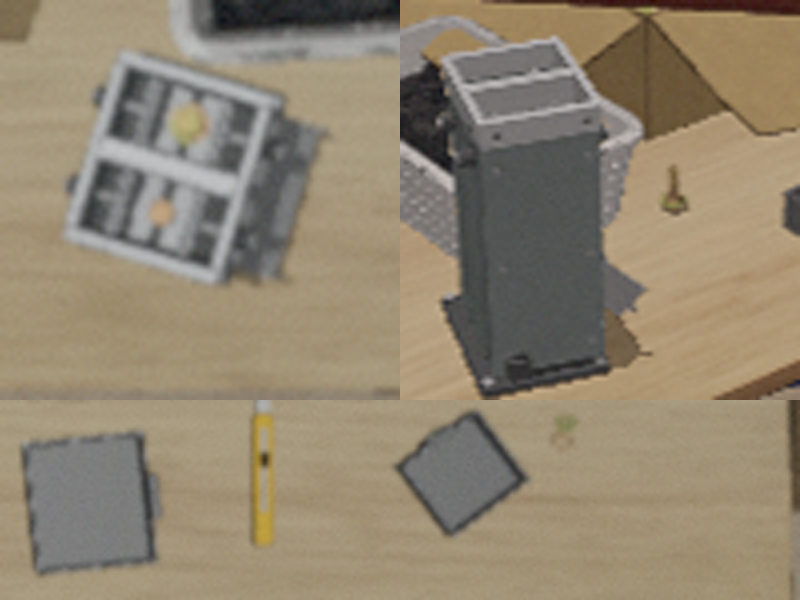

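The dropper's chute faces image-right. The washer bolt (wide disc) is in the far shaft, at crop (188,125), and the plain bolt is in the near one. The larger tray at (391,268), with its grip on the right side, is the one meant; the (503,260) tray is clearly smaller.

```bash
cat > h.py <<'E'
import numpy as np,cv2
from scipy.optimize import least_squares
def cam(c):
    f=240/np.tan(np.radians(c["vertical_fov"]/2)); return f,c["cx"],c["cy"],cv2.Rodrigues(np.array(c["rvec"]))[0],np.array(c["tvec"])
def ray(c,u,v,fish=False):
    f,cx,cy,R,t=cam(c); x,y=(u-cx)/f,(v-cy)/f
    if fish:
        r=np.hypot(x,y); d=np.array([x/r*np.sin(r),y/r*np.sin(r),np.cos(r)])
    else: d=np.array([x,y,1.])
    d=R.T@d; return -R.T@t,d/np.linalg.norm(d)
def atz(c,u,v,z,fish=False):
    o,d=ray(c,u,v,fish); return o+d*(z-o[2])/d[2]
def tri(obs):  # [(c,u,v,fish)]
    A=np.zeros((3,3));b=np.zeros(3);P=[]
    for q in obs:
        o,d=ray(*q);M=np.eye(3)-np.outer(d,d);A+=M;b+=M@o;P.append((o,M))
    x=np.linalg.solve(A,b); return x,[np.linalg.norm(M@(x-o)) for o,M in P]
E
python3 - <<'E'
from plant import robot
from h import *
np.set_printoptions(precision=4,suppress=True)
c=robot.get_calibration("top")
k=400/90
P=np.array([atz(c,240+u/k,215+v/k,.262) for u,v in [(122,52),(283,97),(225,283),(66,240)]])
print(P,P.mean(0),[np.linalg.norm(P[i]-P[i-1]) for i in range(4)])
k=800/240
P=np.array([atz(c,365+u/k,238+v/k,.04) for u,v in [(22,45),(142,33),(155,160),(38,172),(158,97)]])
print(P,P[:4].mean(0),[np.linalg.norm(P[i]-P[(i-1)%4]) for i in range(4)])
print(atz(c,352,225,0),atz(c,444,260,0))
E
```

```text
[[ 0.5673  0.0931  0.262 ]
 [ 0.5389 -0.0111  0.262 ]
 [ 0.419   0.0253  0.262 ]
 [ 0.446   0.1278  0.262 ]] [0.4928 0.0588 0.262 ] [np.float64(0.12622761601655402), np.float64(0.10801431787604542), np.float64(0.12525652724340894), np.float64(0.10600168610000955)]
[[ 0.501  -0.2292  0.04  ]
 [ 0.5136 -0.3482  0.04  ]
 [ 0.3882 -0.3608  0.04  ]
 [ 0.3756 -0.2451  0.04  ]
 [ 0.4503 -0.3639  0.04  ]] [ 0.4446 -0.2958  0.04  ] [np.float64(0.1263667634012077), np.float64(0.11971555749496744), np.float64(0.1260865931452631), np.float64(0.11633249045525006)]
[ 0.591  -0.1668  0.    ] [ 0.4743 -0.4784  0.    ]
```

```bash
python3 - <<'E'
from plant import robot
from h import *
import pickle
np.set_printoptions(precision=4,suppress=True)
print(robot.tip_reach)
p=robot.observe()["tool_pos"]
robot.line_to([p[0],p[1],.45],vel=.25)
W=[]
for i,(pos,yaw) in enumerate([((.47,.10,.46),-15.),((.47,.0,.46),-15.),((.44,-.22,.36),6.),((.44,-.33,.36),6.)]):
    robot.move_pose(pos,[180,0,yaw]); robot.pause(.3)
    c=robot.get_calibration("wrist"); im=robot.grab_frame("wrist"); W.append((c,im)); cv2.imwrite(f"pics/w{i}.png",im)
    o=robot.observe(); print(o["time"],o["q"],o["tool_pos"],o["tcp_rot"])
pickle.dump(W,open("w.pkl","wb")); print(W[0][0])
def prj(c,X):
    f,cx,cy,R,t=cam(c);d=R@np.array(X)+t;th=np.arctan2(np.hypot(*d[:2]),d[2]);e=d[:2]/np.hypot(*d[:2]);return np.array([cx,cy])+f*th*e
for i,X in [(0,(.4928,.0588,.262)),(1,(.4928,.0588,.262)),(2,(.4446,-.2958,.04)),(3,(.4446,-.2958,.04)),(1,(.471,-.02,.046)),(2,(.471,-.02,.046))]: print(i,X,prj(W[i][0],X))
E
python3 - <<'E'
import cv2,numpy as np
I=[cv2.resize(cv2.imread(f"pics/w{i}.png"),(400,300),interpolation=cv2.INTER_AREA) for i in range(4)]
cv2.imwrite("pics/mosaic.png",np.vstack([np.hstack(I[:2]),np.hstack(I[2:])]))
E
```

```text
0.0726
4.75 [  -3.6311   -8.9031    7.6042  106.5109   -0.     -168.6305] [0.47 0.1  0.46] [179.9993   0.0035 -15.0006]
10.075 [-16.0078 -10.6725   6.0321 106.7034   0.0002 178.9922] [ 0.47 -0.    0.46] [-179.9998   -0.0013  -15.    ]
11.3833 [-41.7701 -11.676   -5.6231  96.0243  -0.0002 132.1772] [ 0.4403 -0.2195  0.3603] [179.9786  -0.019    6.0527]
12.25 [-50.4332  -1.6705   3.6654  95.3024   0.0001 123.5062] [ 0.4402 -0.3293  0.3604] [179.9721  -0.0185   6.0606]
{'vertical_fov': 65.70646984690485, 'cx': 323.41767732375666, 'cy': 246.6259101365226, 'rvec': array([-1.7859,  2.3284,  0.3591]), 'tvec': array([0.2185, 0.3215, 0.657 ])}
0 (0.4928, 0.0588, 0.262) [369.7322 193.3229]
1 (0.4928, 0.0588, 0.262) [240.501  227.7927]
2 (0.4446, -0.2958, 0.04) [393.9794 208.9658]
3 (0.4446, -0.2958, 0.04) [292.6903 197.8709]
1 (0.471, -0.02, 0.046) [337.9774 186.6044]
2 (0.471, -0.02, 0.046) [147.5914 163.9935]
```

View pics/mosaic.png

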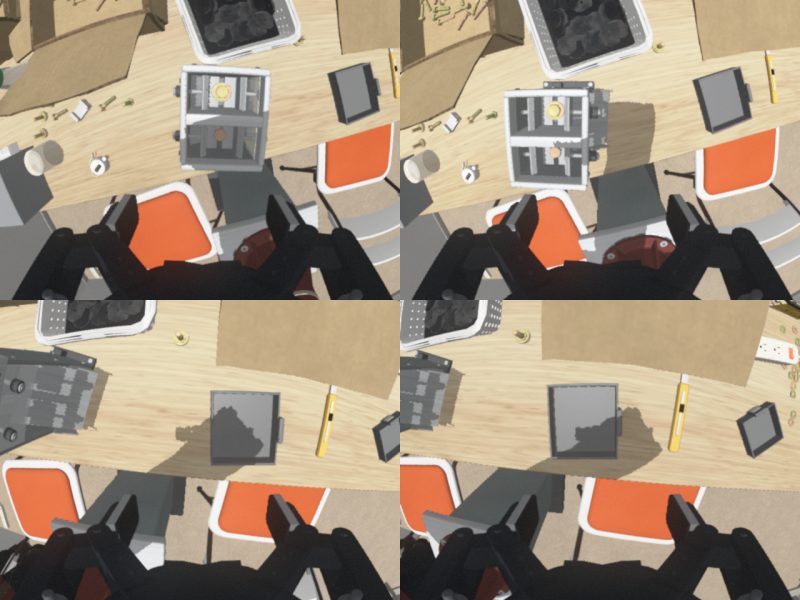

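Run:
```python
import cv2,numpy as np
def cr(i,x,y,w=160,h=180):
    m=cv2.resize(cv2.imread(f"pics/w{i}.png")[y:y+h,x:x+w],None,fx=2.5,fy=2.5,interpolation=cv2.INTER_CUBIC)[:, :400];return m
A=[cr(0,280,100,160,120*1),cr(1,200,130,160,120)]
o=[np.hstack([cr(0,280,115,160,0+180)[:300],cr(1,200,130)[:300]]),np.hstack([cr(2,415,175)[:300+100],cr(3,295,160)[:400]])]
# scale 2.5; head rows two halves would be cut, so use 1.65 for head
def c2(i,x,y,w,h,W,H): return cv2.resize(cv2.imread(f"pics/w{i}.png")[y:y+h,x:x+w],(W,H),interpolation=cv2.INTER_CUBIC)
top=np.hstack([c2(0,270,90,200,200,400,400)[:,:400],c2(1,200,120,200,200,400,400)])
bot=np.hstack([c2(2,410,170,160,160,400,400),c2(3,290,155,160,160,400,400)])
o=np.vstack([top[:,:],bot]); 
cv2.imwrite("pics/c_head.png",cv2.resize(top,(800,400))); cv2.imwrite("pics/c_tray.png",bot)
```

```text
(no output)
```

View pics/c_head.png

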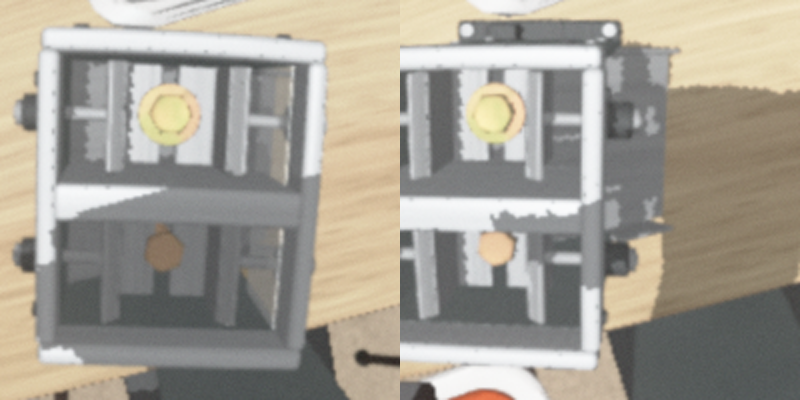

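View pics/c_tray.png

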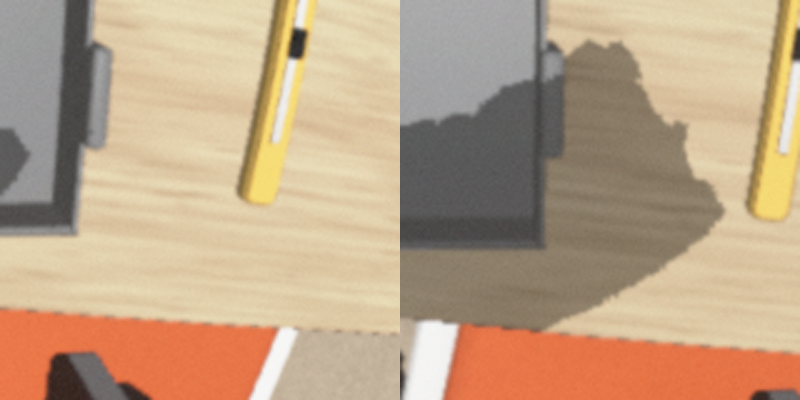

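```bash
python3 - <<'E'
import cv2,numpy as np
def c2(i,x,y,w,h,W,H): return cv2.resize(cv2.imread(f"pics/w{i}.png")[y:y+h,x:x+w],(W,H),interpolation=cv2.INTER_CUBIC)
cv2.imwrite("pics/c_tray2.png",np.hstack([c2(2,325,130,140,140,400,400),c2(3,227,120,140,140,400,400)]))
E
python3 - <<'E'
import sys;sys.path.insert(0,".")
from h import *;import pickle
np.set_printoptions(precision=4,suppress=True)
W=pickle.load(open("w.pkl","rb"))
c0,c1=W[0][0],W[1][0]
print("TR",tri([(c0,270+325/2,90+44/2,True),(c1,200+202/2,120+47/2,True)]))
print("BR",tri([(c0,270+298/2,90+367/2,True),(c1,200+198/2,120+366/2,True)]))
P=np.array([atz(c0,270+u/2,90+v/2,.262,True) for u,v in [(44,30),(325,44),(298,367),(40,362)]])
print(P,P.mean(0),[np.linalg.norm(P[i]-P[i-1]) for i in range(4)])
print("lip",[atz(c1,200+u/2,120+v/2,.046,True) for u,v in [(268,50),(262,230)]])
print("washer",tri([(c0,270+170/2,90+112/2,True),(c1,200+94/2,120+113/2,True)]))
print("plain",tri([(c0,270+164/2,90+251/2,True),(c1,200+96/2,120+248/2,True)]))
E
```

```text
TR (array([ 0.5406, -0.0022,  0.2578]), [np.float64(5.1503174293113435e-05), np.float64(5.150317429307258e-05)])
BR (array([0.4193, 0.0341, 0.258 ]), [np.float64(0.00024210067566636352), np.float64(0.0002421006756662567)])
[[ 0.5693  0.0963  0.262 ]
 [ 0.5406 -0.0009  0.262 ]
 [ 0.4209  0.0347  0.262 ]
 [ 0.4497  0.1323  0.262 ]] [0.4951 0.0656 0.262 ] [np.float64(0.12486477075970669), np.float64(0.10144179509734605), np.float64(0.12488202228547986), np.float64(0.1016986162510069)]
lip [array([ 0.5252, -0.0289,  0.046 ]), array([0.4096, 0.0056, 0.046 ])]
washer (array([0.5253, 0.0564, 0.2004]), [np.float64(0.00030182527999699703), np.float64(0.0003018252799971788)])
plain (array([0.4652, 0.0744, 0.2022]), [np.float64(0.0005055555607776502), np.float64(0.0005055555607775649)])
```

View pics/c_tray2.png

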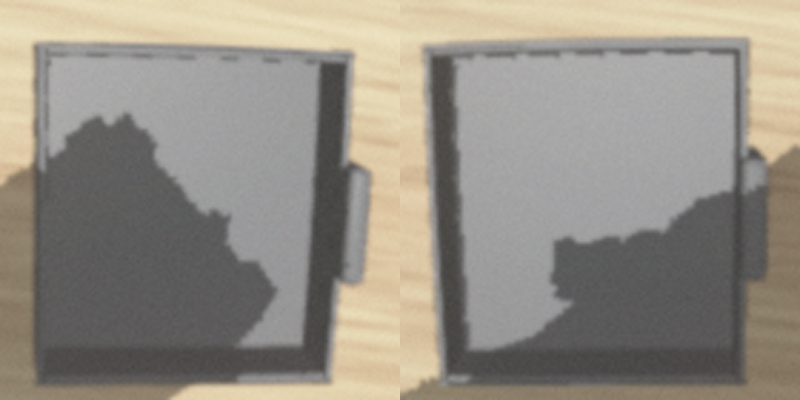

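Run:
```python
from plant import robot
from h import *;import pickle
np.set_printoptions(precision=4,suppress=True)
W=pickle.load(open("w.pkl","rb"));a,b=W[2][0],W[3][0];k=400/140
Q=[((37,43),(27,48)),((352,52),(347,40)),((328,382),(343,381)),((38,382),(43,381)),((370,172),(366,158)),((358,282),(366,280))]
X=[]
for p,q in Q:
    x,r=tri([(a,325+p[0]/k,130+p[1]/k,True),(b,227+q[0]/k,120+q[1]/k,True)]);print(x,r);X.append(x)
Z=np.array([[ (atz(a,325+p[0]/k,130+p[1]/k,z,True)+atz(b,227+q[0]/k,120+q[1]/k,z,True))/2] for (p,q),z in zip(Q,[.04]*4+[.05]*2])[:,0]
print(Z,Z[:4].mean(0),[np.linalg.norm(Z[i]-Z[i-1]) for i in range(1,4)])
f=Z[[0,3]].mean(0)-Z[[1,2]].mean(0);l=Z[[2,3]].mean(0)-Z[[0,1]].mean(0)
print(np.degrees(np.arctan2(f[1],f[0])),np.degrees(np.arctan2(l[1],l[0]))-90, "grip front mid",Z[4:].mean(0))
```

```text
File "<stdin>", line 9
    Z=np.array([[ (atz(a,325+p[0]/k,130+p[1]/k,z,True)+atz(b,227+q[0]/k,120+q[1]/k,z,True))/2] for (p,q),z in zip(Q,[.04]*4+[.05]*2])[:,0]
                                                                                                                                   ^
SyntaxError: closing parenthesis ']' does not match opening parenthesis '('
```

Run:
```python
from plant import robot
from h import *;import pickle
np.set_printoptions(precision=4,suppress=True)
W=pickle.load(open("w.pkl","rb"));a,b=W[2][0],W[3][0];k=400/140
Q=[((37,43),(27,48)),((352,52),(347,40)),((328,382),(343,381)),((38,382),(43,381)),((370,172),(366,158)),((358,282),(366,280))]
for p,q in Q:
    print(*tri([(a,325+p[0]/k,130+p[1]/k,True),(b,227+q[0]/k,120+q[1]/k,True)]))
Z=np.array([(atz(a,325+p[0]/k,130+p[1]/k,z,True)+atz(b,227+q[0]/k,120+q[1]/k,z,True))/2 for (p,q),z in zip(Q,[.04]*4+[.05]*2)])
print(Z,Z[:4].mean(0),[np.linalg.norm(Z[i]-Z[i-1]) for i in range(1,4)])
f=Z[[0,3]].mean(0)-Z[[1,2]].mean(0);l=Z[[2,3]].mean(0)-Z[[0,1]].mean(0)
print(np.degrees(np.arctan2(f[1],f[0])),np.degrees(np.arctan2(l[1],l[0]))-90, "grip front mid",Z[4:].mean(0))
```

```text
[ 0.505  -0.2281  0.0306] [np.float64(0.0003681047436424561), np.float64(0.00036810474364229386)]
[ 0.5185 -0.3472  0.0376] [np.float64(0.00027852128686599184), np.float64(0.0002785212868661757)]
[ 0.3874 -0.3612  0.0375] [np.float64(0.0006126997136913093), np.float64(0.0006126997136913674)]
[ 0.375  -0.2432  0.0368] [np.float64(0.00023657935813095317), np.float64(0.00023657935813091425)]
[ 0.4757 -0.3582  0.0478] [np.float64(0.000758185992080208), np.float64(0.0007581859920802449)]
[ 0.4298 -0.3647  0.0395] [np.float64(0.00023891032667757475), np.float64(0.00023891032667744757)]
[[ 0.5052 -0.2289  0.04  ]
 [ 0.5185 -0.3467  0.04  ]
 [ 0.3882 -0.3607  0.04  ]
 [ 0.3761 -0.2434  0.04  ]
 [ 0.476  -0.3577  0.05  ]
 [ 0.4321 -0.3621  0.05  ]] [ 0.447  -0.2949  0.04  ] [np.float64(0.11847117286827466), np.float64(0.1310245577498409), np.float64(0.11789110888226699)]
96.16346644683816 -263.74485105165854 grip front mid [ 0.4541 -0.3599  0.05  ]
```

Run:
```python
from plant import robot
from h import *
np.set_printoptions(precision=4,suppress=True)
s=lambda t:(lambda o:print(t,o["time"],o["tool_pos"],o["tcp_rot"],o["ft_force"],o["gripper_width"],o["q"][5]))(robot.observe())
D=np.array([.495,.0655]);th=np.radians(73.4);xd=np.array([np.cos(th),np.sin(th)])
g=np.array([.4535,-.356]);z=.096
robot.move_pose([*g,.2],[180,0,6.2]); s("above")
print(robot.line_to([*g,z],vel=.12,guard=15)); robot.pause(.2)
robot.set_gripper(0.0); s("grip")
robot.line_to([*(D-.235*xd),z+.001],vel=.12,rotation=[180,0,-16.6]); s("stage")
robot.pause(.2)
print(cv2.imwrite("pics/stage.png",robot.grab_frame("wrist")))
```

```text
above 12.9417 [ 0.4539 -0.3562  0.2016] [179.9294  -0.0487   6.2092] [-0.2347 -0.4548  0.8726] 0.0857008136898495 122.6814524607414
False
grip 14.8333 [ 0.4536 -0.3562  0.0961] [179.981   -0.0069   6.1966] [-0.9101 -0.7904  1.3033] 0.008990743611281608 122.67740404473841
stage 16.6333 [ 0.4279 -0.16    0.097 ] [179.997   -0.0024 -16.6146] [ 0.1094 -0.3112 -1.6501] 0.0089151635195935 159.62951543492318
True
```

View pics/stage.png

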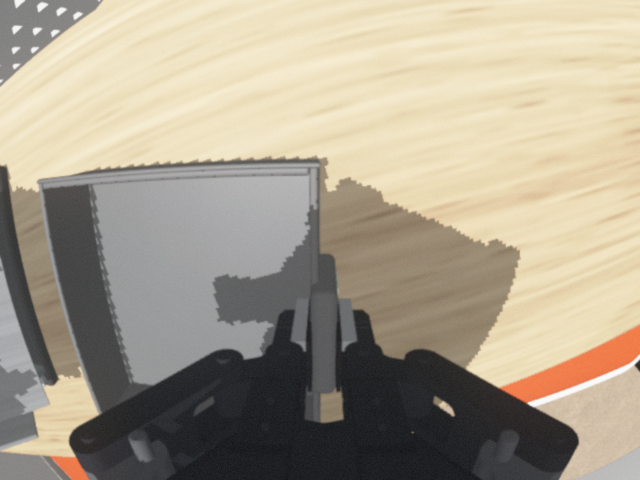

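The tray is held squarely, with the grip block at (325,340) between the pads, and it faces the chute lip at left (30,300). I'll slide it in now.

Run:
```python
from plant import robot
from h import *;import pickle
np.set_printoptions(precision=4,suppress=True)
s=lambda t:(lambda o:print(t,o["time"],o["tool_pos"],o["ft_force"],o["gripper_width"],o["q"]))(robot.observe())
D=np.array([.495,.0655]);th=np.radians(73.4);xd=np.array([np.cos(th),np.sin(th)])
g=D-.174*xd
robot.line_to([*(D-.235*xd),.0962],vel=.05)
print(robot.line_to([*g,.0962],vel=.06,guard=10)); s("in")
robot.set_gripper(.085); robot.pause(.2); s("open")
robot.line_to([*g,.2],vel=.15)
robot.line_to([*(D-.20*xd),.36],vel=.2); robot.pause(.2)
c=robot.get_calibration("wrist");im=robot.grab_frame("wrist");cv2.imwrite("pics/placed.png",im);pickle.dump(c,open("c5.pkl","wb")); s("up")
m=np.array([.5250,.0565])
for yaw in(-16.6,163.4): print(yaw,robot.ik([*m,.36],[180,0,yaw]),robot.ik([*m,.285],[180,0,yaw]))
```

```text
False
in 18.3 [ 0.4453 -0.1015  0.0962] [-1.2226 -0.4846 -1.2123] 0.008751696695505557 [-29.3235 -15.8849 -36.898   68.9855  -0.0066 167.2952]
open 19.2167 [ 0.4453 -0.1012  0.0962] [ 0.6648 -0.1254 -0.2717] 0.08478189466955809 [-29.2964 -15.8881 -36.9023  68.9868   0.0008 167.3043]
up 21.2667 [ 0.4377 -0.1259  0.3592] [ 0.6046  0.3892 -0.1852] 0.08471151507226168 [-32.5841 -17.9546 -11.0247  97.0027  -0.0001 164.0037]
-16.6 [  -8.0654   -5.4186    0.0237   95.4423    0.     -171.4654] [  -8.0654   -6.8144   -9.1133   87.7011    0.     -171.4654]
163.4 [-8.0654 -5.4186  0.0237 95.4423  0.      8.5346] [-8.0654 -6.8144 -9.1133 87.7011  0.      8.5346]
```

View pics/placed.png

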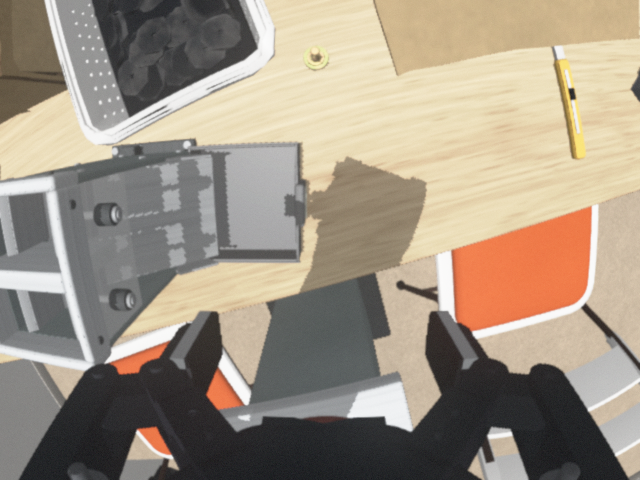

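The tray sits square, with its back half under the lip: front corners at (300,143) and (298,262), lip at about (216,155)–(216,258). I'll check that numerically, then shut the fingers and go down the right-hand (far) shaft.

Run:
```python
from plant import robot
from h import *;import pickle
np.set_printoptions(precision=4,suppress=True)
s=lambda t:(lambda o:print(t,o["time"],o["tool_pos"],o["tcp_rot"],o["ft_force"],o["gripper_width"]))(robot.observe())
D=np.array([.495,.0655]);th=np.radians(73.4);xd=np.array([np.cos(th),np.sin(th)]);yd=np.array([-xd[1],xd[0]])
c=pickle.load(open("c5.pkl","rb"))
for u,v,z in[(300,143,.04),(298,262,.04),(215,155,.046),(217,258,.046)]:
    p=atz(c,u,v,z,True)[:2]-D; print("dropper frame",p@xd,p@yd)
m=D-.031*yd; print(m)
p=robot.observe()["tool_pos"]
robot.line_to([p[0],p[1],.40],vel=.2); robot.set_gripper(0)
robot.move_pose([*m,.40],[180,0,163.4]); robot.pause(.3); s("above")
robot.line_to([*m,.335],vel=.1)
hit=robot.line_to([*m,.288],vel=.04,guard=5); s(f"down {hit}")
```

```text
dropper frame -0.17546283128185255 -0.065241455639344
dropper frame -0.17131775112051995 0.06515581866073869
dropper frame -0.08584655831418746 -0.055654419275087165
dropper frame -0.08017445709969635 0.05867502899491431
[0.5247 0.0566]
above 24.9917 [0.5247 0.0565 0.4   ] [179.9996   0.0012 163.3843] [-0.366  -0.4105 -0.2646] 4.487407356151016e-05
down False 27.1167 [0.5248 0.0566 0.2883] [179.9954   0.0273 163.4011] [ 0.6748  0.3345 -0.3005] -0.0002593248117470073
```

Run:
```python
from plant import robot
from h import *
np.set_printoptions(precision=4,suppress=True)
s=lambda t:(lambda o:print(t,o["time"],o["tool_pos"],o["ft_force"],o["gripper_width"],o["gripper_force"]))(robot.observe())
robot.set_gripper(.02); s("20")
robot.set_gripper(.039); s("39"); robot.pause(1.0)
robot.set_gripper(0); robot.pause(.3); s("shut")
p=robot.observe()["tool_pos"]
robot.line_to([p[0],p[1],.42],vel=.12)
D=np.array([.495,.0655]);th=np.radians(73.4);xd=np.array([np.cos(th),np.sin(th)])
robot.move_pose([*(D-.16*xd),.42],[180,0,163.4]); robot.pause(.3); s("view")
im=robot.grab_frame("wrist"); cv2.imwrite("pics/after.png",im)
```

```text
20 27.4417 [0.5248 0.0566 0.2881] [-0.0501  0.1901 -0.4553] 0.019587425127939265 3.438386097550392
39 27.7667 [0.5249 0.057  0.2886] [1.0061 4.898  4.1271] 0.03846523055005041 17.155427351826802
shut 29.525 [0.5247 0.0566 0.2879] [-0.1961 -0.1674 -0.1085] 1.3879939517988341e-05 0.0
view 31.7667 [ 0.4497 -0.0872  0.4199] [ 0.0383 -0.3868  0.2592] 0.0003360736591144576 0.0
```

View pics/after.png

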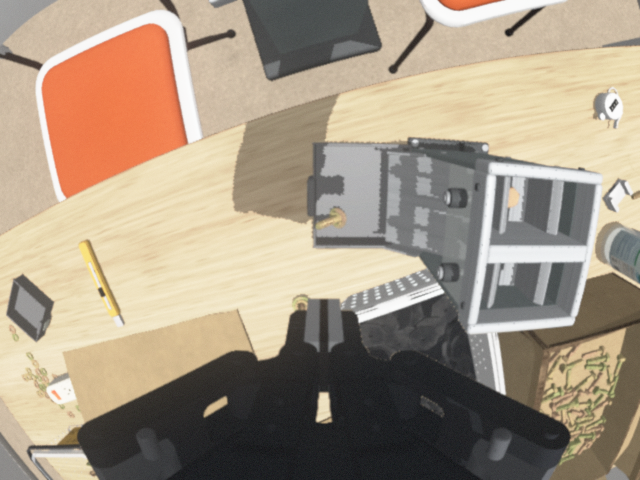

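The washer bolt lies in the tray at (330,217), its shaft is empty, the plain bolt still hangs at (514,197), and the jaws are shut. I'm handing the job in.

```bash
python3 -c "
from plant import robot
robot.pause(.5); print(robot.job_done())"
```

```text
the job is handed in; nothing more can be done
None
```

The job is handed in after about 32 s of robot time: the last picture shows the washer bolt lying in the kit tray squarely under the chute, the plain bolt still hanging in its shaft and the jaws looking shut, but the judge's verdict was not returned.

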